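# Open the card box at its tabbed divider

## Robot

A 6-joint arm with a two-finger parallel gripper is mounted at the origin on a cart in front of the work surface, level with it; the furniture and walls round the work are solid. World frame = base frame: x ahead of the robot, y to its left, z up, the work surface at z = 0. Lengths are in m, angles in rad, forces in N, time in s.
With the tool pointing down it reaches from about 0.275 to 1 m from the base axis. Payload 8.4 kg.
Tool frame: the origin (TCP) lies on the centre line of the jaws, within the pads' length; the fingertips stand 17 mm ahead of it and the grasp point (between the pads) lies 2 mm behind it (bot.tcp_to_tips is the y of the fingertips in the tool frame, in m); y points along the fingers, z is the direction in which the jaws open and shut, and the axes are right-handed (so a half turn about y gives the same grasp; the last joint's range is limited). The gripper opens to 85 mm and grips with 20 to 120 N. Pads are 22 mm wide; open, the fingers measure 114 mm over their backs; the gripper's body (76 mm by 85 mm) begins 54 mm behind the grasp point. The pads swing forward as they close: fully open they stand 13 mm farther back than shut.
Start: joints at [1.102, 0.353, 1.633, -0, 1.155, -0.002], TCP at [0.281, 0.558, 0.248] pointing down, gripper open.
Joint ranges: [-2.63, 2.63], [-0.92, 2.1], [0.06, 2.66], [-1.3, 4.44], [0, 2.69], [-3.02, 3.02]. Speed limits (rad/s): [2.22, 2.22, 2.79, 3.14, 3.14, 3.14].

## Interface

Orientations are given as a unit quaternion [x, y, z, w].
In Python, from workcell import bot, hand, kinematics, get_obs, vision, hand_in gives the robot as it stands. The module is installed in compiled form; this text tells all that it offers. Calls block until the motion is done:
- bot.reach(position, orientation): joint-space move of the TCP to a pose.
- bot.servo_line(position, ori=None, velocity=0.15): straight line of the TCP; ori=None keeps the orientation; velocity is the mean speed in m/s.
- bot.goto_joints(angles): joint-space move.
- hand.move_gripper(opening, strength=None): finger opening in m; strength is the grip in N (None keeps the last); returns when the fingers have stopped.
- bot.dwell(seconds).
- kinematics.solve_ik(position, orientation): joint angles nearest the present ones, or None.
- get_obs(): the state.
- vision.read_camera(name): name is "scene" or "top"; returns a dict with "frame" (400x640x3 uint8, red, green, blue), "intrinsics" (3x3 intrinsics, pixels), "view" (4x4, takes a point from world to camera coordinates). Camera axes: x right, y down, z forward; pixel columns grow to the right and rows downward; lengths in m; the calibration is good to about 2 mm. A picture is of the moment at which its call begins. There is no depth.
A pose or a line that the arm cannot do raises bot.IKError and nothing moves.
- hand_in(): hands the job in, once; it reports no verdict.
The state is a dict: "time_s": time; "joint_pos": joint angles; "joint_vel": joint speeds; "joint_efforts": joint torques, N m; "position": TCP position; "orientation": TCP orientation; "wrist_force": force on the tool from outside, world axes, zero at the start; "ft_torque": the same for the moment, N m; "gripper_width": finger opening in m.
Only numpy, scipy, OpenCV 4.12 (cv2) and the standard library are available. Lean on these libraries where they do the work, as an engineer would, in place of code of your own. Each camera call takes 0.05 s, during which the arm holds its last target.

## Task

Open the wooden card box for use: with a fingertip, gently push its hinged lid up by the knob, without gripping it, and on past upright, so that it lies back and stays open by itself. Then reach in behind the raised tab of the grey divider and push the divider forward until it leans on the front wall of the box, so that the cards behind it can be got at. The box must stay where it stands (do not pick it up, tip it or shove it about); leave the stapler, sticky-note block, glue stick and marker beside it alone.

Things in the scene. Friction and masses are not known exactly. Their poses are not given: they have to be found in the camera images.
- card_box: loose brown wooden box, 2 kg. Origin on the desk; x runs from front (knob side, turned 40 to 75 degrees to the robot's right) to back (hinge side), z up. Front face x = -52 mm, back face x = 58 mm, sides y = -75 and 75 mm; 6 mm walls, upper edge z = 85 mm. Inside, a pack of fixed cards fills x = -27 to 31 mm, tops at z = 70 to 74 mm; the divider stands in the gap in front of it
- card_box_lid (a joint): the lid's hinge, rad: 0 shut, grows as the lid swings up and over to the back, stop at 1.745 (the open lid stands up from the hinge, leaning 10 degrees back). The lid weighs about 0.12 kg; let go below about 1.05 it falls shut, beyond about 1.45 it falls open to the stop by its own weight; between, it may stay where it is
- lid_hinge (a point): middle of the lid's hinge line, which runs along the box's y at x = 59 mm, z = 86 mm of the box. The lid is a shallow wooden tray upside down, 27 mm high: z = 86 to 113 mm when shut, its front face flush with the box's front face, its walls and top 6 mm thick
- knob (a point): middle of the small round pale knob in the middle of the lid's front face: a pin of 12 mm diameter that stands 10 mm out from the face (box x = -62 to -52 mm, z = 90 to 102 mm when shut). The point is 117 mm from the hinge line and moves with the lid
- divider (a joint): tipping of the divider about its foot, rad: about 0 = leaning back towards the cards (start), 0.235 = leaning forward on the front wall (stop). It turns very easily and, let go, falls to whichever side of upright (0.145) it is on
- tab (a point): middle of the raised tab of the grey plastic index divider in the box; hidden while the lid is shut. The tab is 52 mm wide (box y = 4 to 56 mm, left of the middle seen from the front), 2.4 mm thick, and rises from the cards' tops (74 mm) to 100 mm above the desk; the point is about 90 mm above the desk and moves 20 mm to the front as the divider tips. The foot is at box x = -38 mm, z = 7 mm
- stapler: dark red desk stapler, 140 x 36 x 48 mm, loose, to the left of the box; origin under its middle
- sticky_block: block of pale sticky notes, 76 x 77 x 18 mm, loose, to the right of the box; origin under its middle
- glue_stick: white glue stick with dark cap, 24 x 95 x 22 mm, lying loose to the right of the box; origin under its middle
- marker_grey: white marker with grey cap, 20 x 132 x 18 mm, lying loose to the right of the box; origin under its middle
Mind the look-alikes: they are no part of the job. Of the things shaped like the card_box, the brown one is meant.

How it is judged:
By the outcome, as a careful person would: the job done as asked, in the order asked, and still so for the second after the job is handed in, with the robot touching nothing.
It also fails if it takes over 48 s, if anything falls off the work surface, if the arm or the gripper's body presses on something with over 40 N, if the wrist force passes 120 N, or if a joint passes its speed limit or range.

## Working session

There is one attempt and no reset: what is moved stays moved. The work goes in short steps, each a Python script; the robot and the scene stay as the last script left them, time stands still between calls to the robot, and variables do not carry over. Pictures are saved under pics/ and viewed, and the job is handed in when it is done.

```bash
mkdir -p pics
python3 - <<'E'
from workcell import bot, hand, kinematics, get_obs, vision
import cv2,numpy as np
o=get_obs();print(o["time_s"],o["position"],o["orientation"],bot.tcp_to_tips)
for n in("scene","top"):
    d=vision.read_camera(n);cv2.imwrite(f"pics/{n}0.png",d["frame"][:,:,::-1]);np.savez(f"{n}0.npz",**d)
    print(d["intrinsics"],d["view"])
E
```

```text
0.0 [0.28106533 0.55771839 0.24758015] [ 0.68839996 -0.16366541  0.16344141 -0.68746348] 0.017
[[395.53108725   0.         317.69295197]
 [  0.         395.53108725 205.99872143]
 [  0.           0.           1.        ]] [[-0.77508957 -0.63158568  0.01832164  0.54748455]
 [-0.27436039  0.31029475 -0.91018874  0.15781548]
 [ 0.56917707 -0.71050453 -0.41378832  1.33752997]
 [ 0.          0.          0.          1.        ]]
[[372.08136624   0.         314.09619449]
 [  0.         372.08136624 195.69969667]
 [  0.           0.           1.        ]] [[-3.11825267e-04 -9.99999247e-01 -1.18720294e-03  1.95805475e-01]
 [-9.89761233e-01  4.78084975e-04 -1.42732171e-01  5.39834781e-01]
 [ 1.42732631e-01  1.13053995e-03 -9.89760637e-01  1.25444924e+00]
 [ 0.00000000e+00  0.00000000e+00  0.00000000e+00  1.00000000e+00]]
```

View pics/scene0.png

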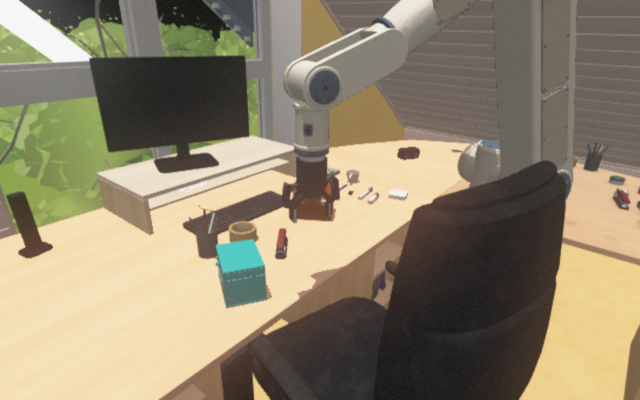

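View pics/top0.png

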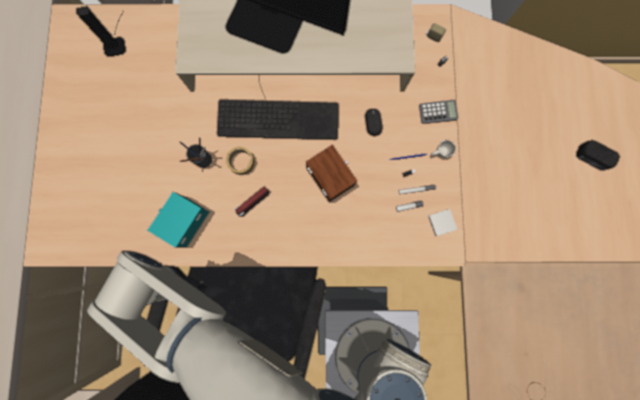

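Run:
```python
import cv2
a=cv2.imread("pics/top0.png")[130:220,290:380];b=cv2.imread("pics/scene0.png")[160:240,270:370]
cv2.imwrite("pics/z0.png",cv2.hconcat([cv2.resize(a,(400,400),interpolation=cv2.INTER_CUBIC),cv2.resize(b,(400,400),interpolation=cv2.INTER_CUBIC)]))
```

```text
(no output)
```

View pics/z0.png

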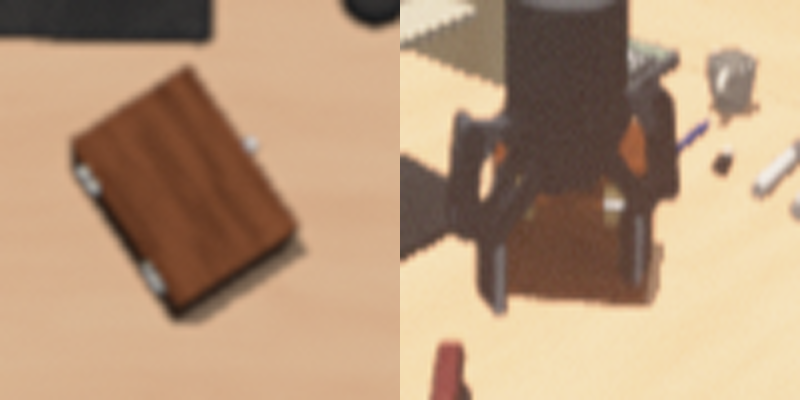

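```bash
cat > h.py <<'E'
import numpy as np,cv2
from scipy.spatial.transform import Rotation as R
def ray(d,uv):
    V=d["view"];K=d["intrinsics"];Rt=V[:3,:3];c=-Rt.T@V[:3,3]
    r=Rt.T@np.linalg.inv(K)@np.array([uv[0],uv[1],1.]);return c,r
def plane(d,uv,z):
    c,r=ray(d,uv);return c+r*(z-c[2])/r[2]
def proj(d,p):
    q=d["view"][:3,:3]@np.asarray(p)+d["view"][:3,3];q=d["intrinsics"]@q;return q[:2]/q[2]
E
python3 - <<'E'
from h import *
d=np.load("top0.npz");im=d["frame"]
hsv=cv2.cvtColor(im,cv2.COLOR_RGB2HSV)
sub=hsv[130:220,290:380]
# lid top: reddish-brown moderately bright
m=((sub[:,:,0]<14)&(sub[:,:,1]>125)&(sub[:,:,2]>70)).astype(np.uint8)
n,l,s,c=cv2.connectedComponentsWithStats(m);i=1+np.argmax(s[1:,4]);m=(l==i).astype(np.uint8)
print(s[i])
cs,_=cv2.findContours(cv2.resize(m*255,None,fx=8,fy=8,interpolation=cv2.INTER_LINEAR)//128,cv2.RETR_EXTERNAL,cv2.CHAIN_APPROX_NONE)
ct=max(cs,key=cv2.contourArea);pts=(ct[:,0]+.5)/8-.5+[290,130]
P=np.array([plane(d,p,.113)[:2] for p in pts])
r=cv2.minAreaRect((P*1000).astype(np.float32));print(r);bx=cv2.boxPoints(r);print(bx)
vis=cv2.resize(im[130:220,290:380],(720,720//1),interpolation=cv2.INTER_CUBIC)[:,:,::-1].copy()
cv2.drawContours(vis,[((ct).astype(int))],-1,(0,255,0),1)
vis=vis[:600]
cv2.imwrite("pics/m0.png",vis)
k=plane(d,(346.3,162.6),.096);print("knob~",k)
E
```

```text
[  17   16   49   53 1409]
((610.0418090820312, 140.30966186523438), (151.45285034179688, 110.2662582397461), 33.19873809814453)
[[516.48785  144.98015 ]
 [576.8636    52.711952]
 [703.59576  135.63918 ]
 [643.22003  227.90738 ]]
knob~ [0.64409698 0.08717593 0.096     ]
```

View pics/m0.png

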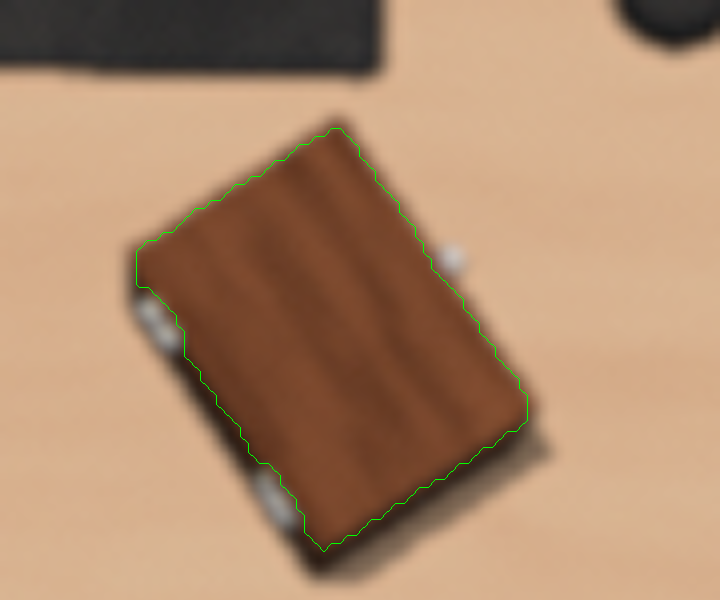

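```bash
cat >> h.py <<'E'
YAW=np.deg2rad(123.2);ORG=np.array([.6118,.1375,0])
BX=np.array([np.cos(YAW),np.sin(YAW),0]);BY=np.array([-BX[1],BX[0],0]);BZ=np.array([0,0,1.])
def W(x,y,z): return ORG+(BX*x+BY*y+BZ*z)/1000
def ori(elev,az=0,flip=1,roll=0):
    # tool y points along box +x rotated az, tilted down by elev(deg); tool x in vertical plane
    e=np.deg2rad(elev);a=np.deg2rad(az)
    h=BX*np.cos(a)+BY*np.sin(a)
    y=h*np.cos(e)-BZ*np.sin(e)
    n=h*np.sin(e)+BZ*np.cos(e)   # upward normal of finger
    x=flip*n; z=np.cross(x,y)
    if roll: x,z=z,-x
    return R.from_matrix(np.c_[x,y,z])
E
python3 - <<'E'
from h import *
from workcell import kinematics,get_obs
for roll in(0,1):
 for f in(1,-1):
  for az in (-40,-20,0,20,40,60):
   for el in (0,15,30,45,60,90):
    o=ori(el,az,f,roll);tip=W(-55,0,78);p=tip-o.as_matrix()[:,1]*.017
    q=kinematics.solve_ik(p,o.as_quat())
    if q is not None and az in(-20,0,20,40): print(roll,f,az,el,np.round(q,2))
E
```

```text
0 1 -20 0 [-0.33  1.17  1.36  1.1   1.88  2.11]
0 1 -20 15 [-0.31  1.03  1.43  0.98  1.69  2.15]
0 1 -20 30 [-0.27  0.89  1.5   0.86  1.49  2.21]
0 1 -20 45 [-0.21  0.77  1.56  0.73  1.3   2.32]
0 1 -20 60 [-0.11  0.66  1.62  0.55  1.12  2.49]
0 1 0 0 [-0.23  1.26  1.09  0.93  2.11  2.18]
0 1 0 15 [-0.22  1.13  1.17  0.8   1.93  2.16]
0 1 0 30 [-0.19  0.99  1.27  0.68  1.72  2.17]
0 1 0 45 [-0.14  0.85  1.38  0.56  1.51  2.21]
0 1 0 60 [-0.07  0.73  1.49  0.43  1.29  2.29]
0 1 0 90 [ 0.14  0.56  1.69 -0.    0.89  2.7 ]
0 1 20 0 [-0.13  1.36  0.83  0.77  2.36  2.18]
0 1 20 15 [-0.12  1.22  0.94  0.62  2.16  2.09]
0 1 20 30 [-0.1   1.07  1.07  0.5   1.93  2.05]
0 1 20 45 [-0.07  0.92  1.22  0.4   1.69  2.05]
0 1 20 60 [-0.02  0.78  1.38  0.3   1.43  2.09]
0 1 20 90 [ 0.14  0.56  1.69 -0.    0.89  2.35]
0 1 40 0 [-0.01  1.44  0.62  0.55  2.57  2.05]
0 1 40 15 [-0.01  1.3   0.75  0.39  2.35  1.93]
0 1 40 30 [0.   1.14 0.92 0.3  2.09 1.88]
0 1 40 45 [0.02 0.98 1.1  0.23 1.82 1.85]
0 1 40 60 [0.05 0.82 1.3  0.17 1.52 1.86]
0 1 40 90 [ 0.14  0.56  1.69 -0.    0.89  2.  ]
0 -1 -20 0 [-0.33  
[... 2736 characters left out ...]
 0.56  1.51 -2.51]
1 -1 0 60 [-0.07  0.73  1.49  0.43  1.29 -2.42]
1 -1 0 90 [ 0.14  0.56  1.69  0.    0.89 -2.01]
1 -1 20 0 [-0.13  1.36  0.83  0.77  2.36 -2.54]
1 -1 20 15 [-0.12  1.22  0.94  0.62  2.16 -2.62]
1 -1 20 30 [-0.1   1.07  1.07  0.5   1.93 -2.66]
1 -1 20 45 [-0.07  0.92  1.22  0.4   1.69 -2.66]
1 -1 20 60 [-0.02  0.78  1.38  0.3   1.43 -2.63]
1 -1 20 90 [ 0.14  0.56  1.69  0.    0.89 -2.36]
1 -1 40 0 [-0.01  1.44  0.62  0.55  2.57 -2.67]
1 -1 40 15 [-0.01  1.3   0.75  0.39  2.35 -2.78]
1 -1 40 30 [ 0.    1.14  0.92  0.3   2.09 -2.84]
1 -1 40 45 [ 0.02  0.98  1.1   0.23  1.82 -2.86]
1 -1 40 60 [ 0.05  0.82  1.3   0.17  1.52 -2.85]
1 -1 40 90 [ 0.14  0.56  1.69 -0.    0.89 -2.71]
```

```bash
cat >> h.py <<'E'
def tcp(tip,o): return np.asarray(tip)-o.as_matrix()[:,1]*.017
def snap(tag):
    from workcell import vision
    for n in("scene","top"):
        d=vision.read_camera(n);cv2.imwrite(f"pics/{n}{tag}.png",d["frame"][:,:,::-1]);np.savez(f"{n}{tag}.npz",**d)
E
python3 - <<'E'
from h import *
from workcell import bot,hand,get_obs
hand.move_gripper(0.0)
o=ori(45,0,-1)
bot.reach(tcp(W(-140,0,230),o),o.as_quat())
s=get_obs();print(s["time_s"],s["wrist_force"],s["gripper_width"],s["joint_pos"])
snap(1)
d=np.load("scene1.npz");a=d["frame"][140:240,250:400,::-1];t=np.load("top1.npz")["frame"][130:230,290:440,::-1]
cv2.imwrite("pics/z1.png",cv2.vconcat([cv2.resize(x,(450,300),interpolation=cv2.INTER_CUBIC) for x in(a,t)]))
E
```

```text
3.3083 [ 0.00433974 -0.00104995  0.31326959] -0.00023515839035055807 [-0.21841516  0.77606366  1.15000065  0.53094602  1.80203628 -0.83493295]
```

View pics/z1.png

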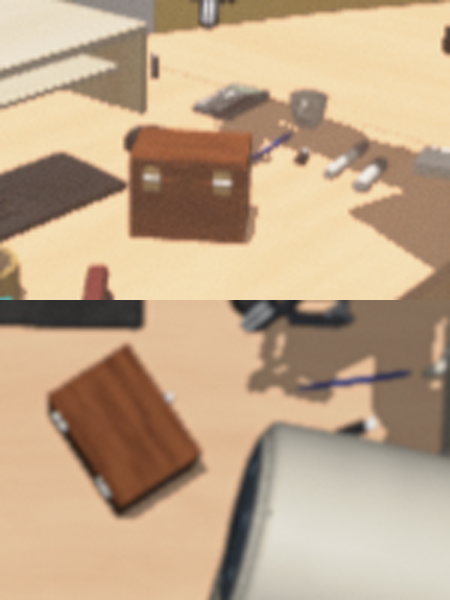

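Run:
```python
from h import *
out=[]
for n,(u0,v0,w,h) in(("scene",(285,175,60,50)),("top",(295,135,60,70))):
    d=np.load(n+"1.npz");f=10 if n=="scene" else 8
    v=cv2.resize(d["frame"][v0:v0+h,u0:u0+w,::-1],None,fx=f,fy=f,interpolation=cv2.INTER_CUBIC).copy()
    def pt(p,c):
        q=(proj(d,p)-[u0,v0]+.5)*f;cv2.circle(v,tuple(int(round(a)) for a in q),3,c,-1)
    for x in(-52,58):
        for y in(-75,75):
            pt(W(x,y,113),(0,255,0));pt(W(x,y,0),(255,0,0))
    pt(W(-57,0,96),(0,0,255))
    cv2.imwrite(f"pics/c_{n}.png",v)
```

```text
(no output)
```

View pics/c_scene.png

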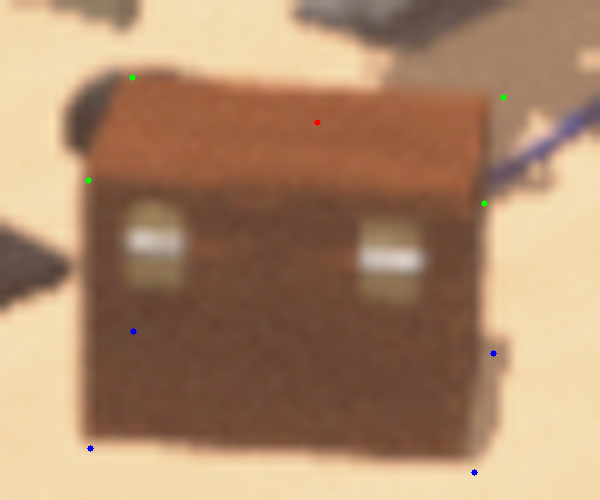

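View pics/c_top.png

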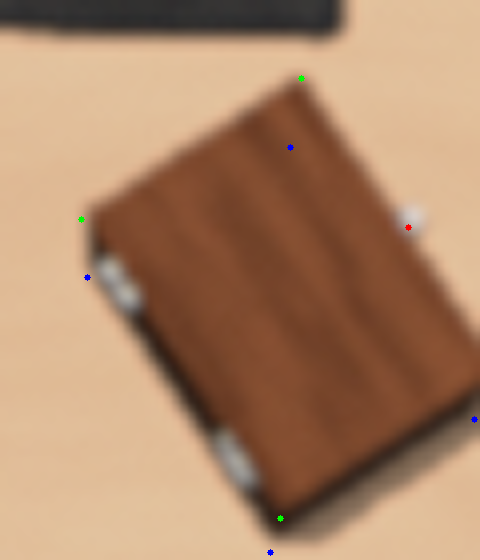

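Run:
```python
from h import *
from scipy.optimize import least_squares
S=np.load("scene1.npz");T=np.load("top1.npz")
fs=lambda u,v:((u+.5)/10-.5+285,(v+.5)/10-.5+175)
ft=lambda u,v:((u+.5)/8-.5+295,(v+.5)/8-.5+135)
obs=[(S,fs(89,180),(58,75-150,113)),(S,fs(474,205),(58,75,113)),(S,fs(118,80),(-52,-75,113)),(S,fs(488,95),(-52,75,113)),
(S,fs(86,438),(58,-75,0)),(S,fs(467,459),(58,75,0)),
(T,ft(92,208),(58,-75,113)),(T,ft(303,75),(-52,-75,113)),(T,ft(283,511),(58,75,113)),(T,ft(265,540),(58,75,0)),(T,ft(411,217),(-57,0,98))]
def res(p,sel=None):
    r=[]
    c,s=np.cos(p[2]),np.sin(p[2])
    for d,uv,(x,y,z) in obs:
        if sel is not None and d is not sel: continue
        x,y,z=x/1e3,y/1e3,z/1e3
        r+=list(proj(d,[p[0]+c*x-s*y,p[1]+s*x+c*y,z])-uv)
    return np.array(r)
for sel in(None,S,T):
    a=least_squares(res,[ORG[0],ORG[1],YAW],args=(sel,),loss="soft_l1",x_scale=[.01,.01,.01]);print(a.x[:2],np.rad2deg(a.x[2]));print(np.round(a.fun.reshape(-1,2),2).tolist())
```

```text
[0.61564673 0.13657788] 123.14768842635195
[[-0.72, -0.36], [0.28, -0.58], [0.8, -0.66], [0.85, -0.11], [-0.19, 0.59], [0.01, 0.93], [-1.21, 0.11], [0.03, -0.85], [-0.13, -0.3], [0.83, 0.39], [-0.1, -0.01]]
[0.61683396 0.13711667] 124.76793668862963
[[-0.7, -0.16], [0.41, -0.82], [0.05, -0.52], [0.2, -0.35], [-0.18, 0.81], [0.13, 0.66]]
[0.61509816 0.13620713] 122.59288275260977
[[-1.0, 0.01], [0.41, -0.69], [-0.3, -0.16], [0.68, 0.52], [0.11, 0.28]]
```

```bash
sed -i 's/^YAW=.*/YAW=np.deg2rad(123.15);ORG=np.array([.6153,.1365,0])/' h.py
cat >> h.py <<'E'
def lidpose(th,gap=0,back=0,s=8.):
    # th deg lid angle; returns tip centre (box mm), elevation
    el=30+min(th,90)*60/90
    phi=np.deg2rad(el-th);d=np.array([np.cos(phi),-np.sin(phi)]);n=np.array([np.sin(phi),np.cos(phi)])
    p=np.array([-62.,90.])+(s-back)*d-(11+gap)*n
    # rotate about hinge (59,86): lid opening takes -x to +z
    t=np.deg2rad(th);v=p-[59,86]
    # -x -> +z : clockwise in (x,z)
    r=np.array([np.cos(t)*v[0]+np.sin(t)*v[1],-np.sin(t)*v[0]+np.cos(t)*v[1]])+[59,86]
    return W(r[0],0,r[1]),ori(el,0,-1)
def go(th,gap=0,back=0,v=.06):
    from workcell import bot
    t,o=lidpose(th,gap,back);bot.servo_line(tcp(t,o),o.as_quat(),velocity=v)
E
python3 - <<'E'
from h import *
from workcell import bot,hand,get_obs,kinematics
def st(l): s=get_obs();print(l,round(s["time_s"],2),np.round(s["wrist_force"],2),np.round(s["position"],4))
for th in range(0,100,10):
    t,o=lidpose(th);print(th,np.round(t,3),kinematics.solve_ik(tcp(t,o),o.as_quat()) is not None)
st("a");go(0,6,60,.12);st("b");go(0,6,0,.05);st("c");go(0,2,0,.03);st("d")
snap(2)
a=np.load("scene2.npz")["frame"][130:240,240:400,::-1];t=np.load("top2.npz")["frame"][130:230,290:440,::-1]
cv2.imwrite("pics/z2.png",cv2.vconcat([cv2.resize(x,(450,300),interpolation=cv2.INTER_CUBIC) for x in(a,t)]))
E
```

```text
0 [0.648 0.086 0.076] True
10 [0.648 0.087 0.097] True
20 [0.645 0.09  0.118] True
30 [0.641 0.097 0.137] True
40 [0.635 0.106 0.154] True
50 [0.627 0.118 0.169] True
60 [0.618 0.132 0.182] True
70 [0.608 0.147 0.191] True
80 [0.598 0.163 0.197] True
90 [0.587 0.18  0.199] True
a 3.41 [-0.36 -0.72  0.05] [0.695  0.0116 0.2423]
b 4.67 [-0.17 -0.13 -0.42] [0.6871 0.0274 0.1109]
c 6.03 [ 0.3   0.59 -0.24] [0.6584 0.0707 0.0799]
d 6.31 [ 0.1  -0.12  0.46] [0.6572 0.0726 0.0836]
```

View pics/z2.png

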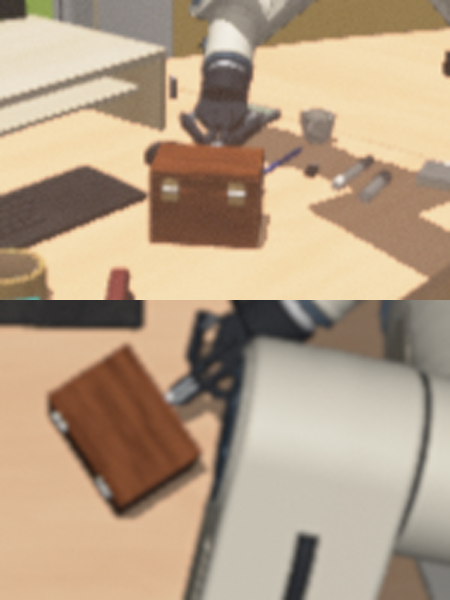

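```bash
cat >> h.py <<'E'
def st(l):
    from workcell import get_obs
    s=get_obs();print(l,round(s["time_s"],2),np.round(s["wrist_force"],2),np.round(s["position"],4))
def pic(tag):
    snap(tag)
    a=np.load(f"scene{tag}.npz")["frame"][130:240,240:400,::-1];t=np.load(f"top{tag}.npz")["frame"][130:230,290:440,::-1]
    cv2.imwrite(f"pics/z{tag}.png",cv2.vconcat([cv2.resize(x,(450,300),interpolation=cv2.INTER_CUBIC) for x in(a,t)]))
E
python3 - <<'E'
from h import *
for th in(0,3,8,14,20): go(th,0,0,.05);st(th)
pic(3)
E
```

```text
0 6.66 [ 0.29 -0.37  0.65] [0.6565 0.0735 0.0851]
3 6.94 [ 0.69 -0.56 -0.63] [0.6567 0.0737 0.0925]
8 7.32 [ 0.61 -0.73 -1.09] [0.6559 0.0747 0.1035]
14 7.74 [ 0.67 -0.83 -0.44] [0.6544 0.0769 0.1167]
20 8.17 [0.71 0.22 0.06] [0.6522 0.0802 0.1296]
```

View pics/z3.png

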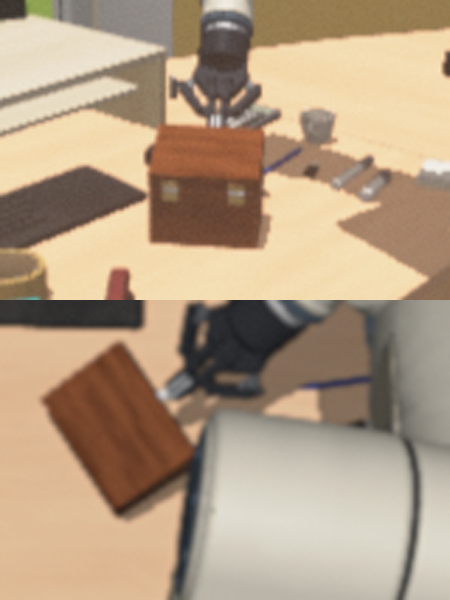

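The lid is rising: in the scene view its front edge has gone up, in the top view the fingertip sits at the knob, and the box hasn't shifted. Continue.

Run:
```python
from h import *
for th in range(26,57,6): go(th,0,0,.06);st(th)
pic(4)
```

```text
26 8.64 [-0.21  0.27 -0.48] [0.6494 0.0846 0.1422]
32 9.02 [0.04 0.21 0.17] [0.6458 0.09   0.1539]
38 9.39 [ 0.33 -0.49  0.15] [0.6415 0.0964 0.1649]
44 9.77 [ 0.18 -0.45  0.23] [0.6368 0.1038 0.1753]
50 10.14 [ 0.29 -0.96  0.09] [0.6314 0.112  0.1846]
56 10.52 [ 0.47  0.49 -0.41] [0.6256 0.1209 0.1928]
```

View pics/z4.png

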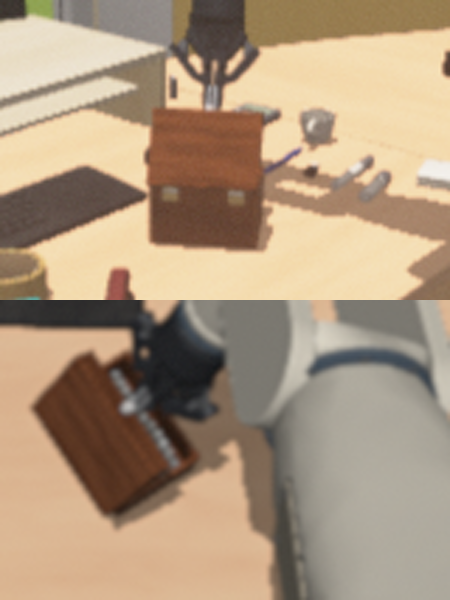

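Run:
```python
from h import *
for th in (62,68,74,80,85,90,94): go(th,0,0,.05);st(th)
pic(5)
```

```text
62 11.03 [0.69 0.35 0.54] [0.6194 0.1304 0.1999]
68 11.45 [ 0.13 -0.22 -0.34] [0.6128 0.1404 0.2056]
74 11.87 [ 0.06 -0.54 -0.07] [0.606  0.1508 0.2102]
80 12.28 [-0.02  0.21 -0.35] [0.599  0.1616 0.2134]
85 12.66 [ 0.25 -0.88 -0.19] [0.593  0.1707 0.2152]
90 13.03 [ 0.2  -0.24 -0.15] [0.5869 0.18   0.216 ]
94 13.35 [1.14 0.21 0.48] [0.5822 0.1871 0.2153]
```

View pics/z5.png

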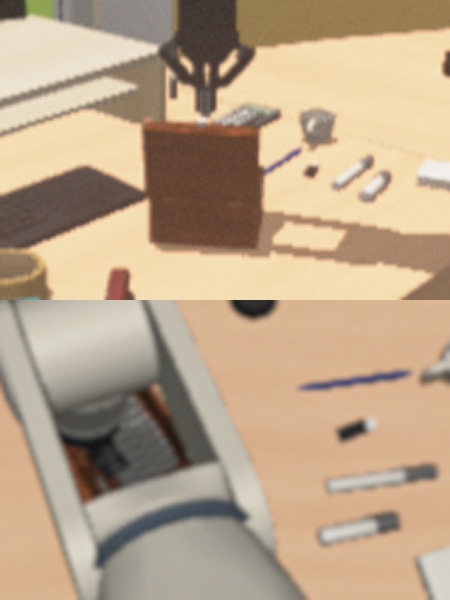

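Run:
```python
from h import *
from workcell import bot
o=ori(90,0,-1)
bot.servo_line(tcp(W(0,10,205),o),o.as_quat(),velocity=.12);st(1)
bot.servo_line(tcp(W(2,30,150),o),o.as_quat(),velocity=.12);st(2)
pic(6)
d=np.load("top6.npz");print(proj(d,W(2,30,150)),proj(d,W(-26,30,90)))
d=np.load("scene6.npz");print(proj(d,W(2,30,150)))
```

```text
1 14.12 [-0.74  0.29 -0.59] [0.6068 0.131  0.2219]
2 14.76 [-0.07 -0.02  0.08] [0.5895 0.1222 0.1674]
[337.12821898 175.51248851] [342.98389783 174.54264288]
[322.03379854 179.38732685]
```

View pics/z6.png

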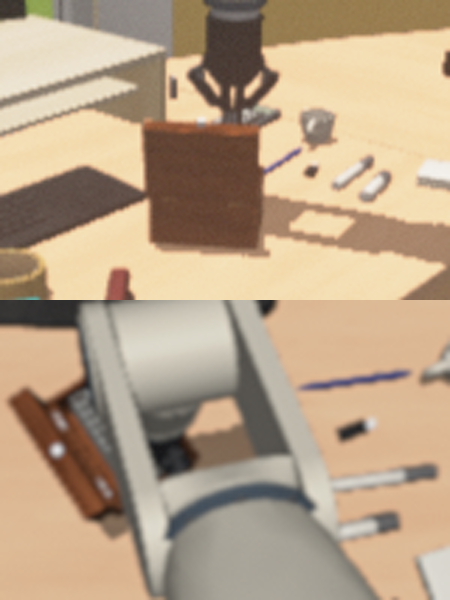

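Run:
```python
from h import *
from workcell import bot
o=ori(90,0,-1)
L=lambda x,z,v:bot.servo_line(tcp(W(x,30,z),o),velocity=v)
L(2,95,.08);st(1);L(2,82,.03);st(2)
for x in(-8,-16,-22,-26,-29,-31): L(x,82,.04);st(x)
bot.dwell(.3)
pic(7)
L(-24,84,.05);L(-10,150,.08);L(-10,230,.15);st("up")
```

```text
1 15.69 [0.57 0.31 0.93] [0.5893 0.1218 0.1121]
2 16.27 [-0.59 -0.5   0.97] [0.589  0.1218 0.0989]
-8 16.68 [0.   1.25 0.75] [0.5948 0.1131 0.0991]
-16 17.02 [ 0.17 -0.13  0.18] [0.5991 0.1065 0.099 ]
-22 17.32 [ 0.3  -0.5   0.04] [0.6024 0.1015 0.099 ]
-26 17.57 [-0.59  0.33 -0.46] [0.6045 0.0982 0.099 ]
-29 17.82 [-0.36  0.12 -0.24] [0.6061 0.0957 0.099 ]
-31 18.07 [ 0.67  0.27 -0.06] [0.6071 0.0941 0.099 ]
up 20.44 [0.11 0.57 0.43] [0.5952 0.1116 0.2461]
```

View pics/z7.png

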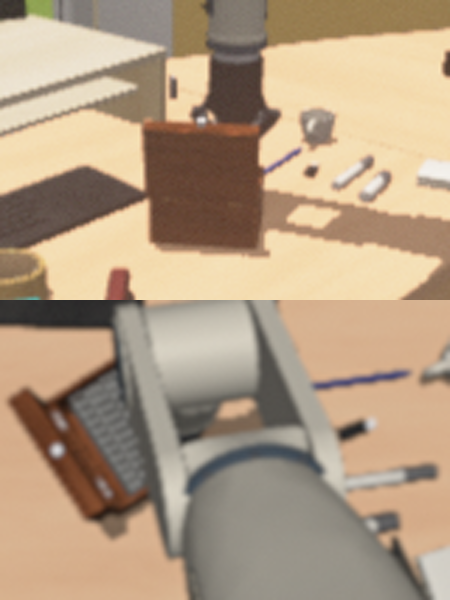

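Move the arm clear of the top view and look at the box.

Run:
```python
from h import *
from workcell import bot,get_obs
o=ori(90,0,-1)
bot.servo_line(tcp(W(-10,30,300),o),velocity=.2)
q=list(get_obs()["joint_pos"]);q[0]-=0.9;bot.goto_joints(q);st("x")
snap(8)
d=np.load("top8.npz");u0,v0,f=285,135,8
v=cv2.resize(d["frame"][v0:v0+75,u0:u0+90,::-1],None,fx=f,fy=f,interpolation=cv2.INTER_CUBIC).copy()
cv2.imwrite("pics/fin_clean.png",v)
def pt(p,c):
    q=(proj(d,p)-[u0,v0]+.5)*f;cv2.circle(v,tuple(int(round(a)) for a in q),3,c,-1)
for x in(-52,58):
    for y in(-75,75): pt(W(x,y,85),(0,255,0))
for y in(4,56):
    for a,c in((0,(0,0,255)),(.235,(255,0,0))):
        pt(W(-38+93*np.tan(.145-a),y,100),c)
cv2.imwrite("pics/fin.png",v)
cv2.imwrite("pics/top8b.png",d["frame"][:,:,::-1])
```

```text
x 22.85 [-0.43 -0.24 -0.22] [ 0.4581 -0.3962  0.316 ]
```

View pics/fin_clean.png

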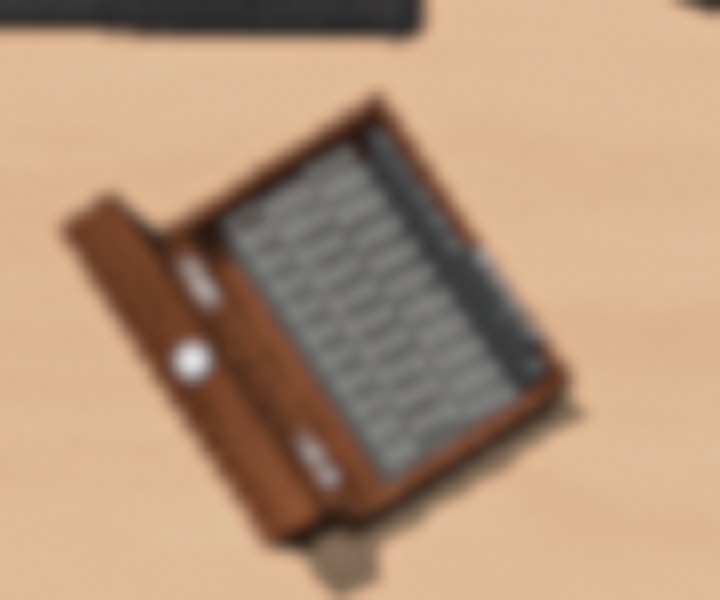

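View pics/fin.png

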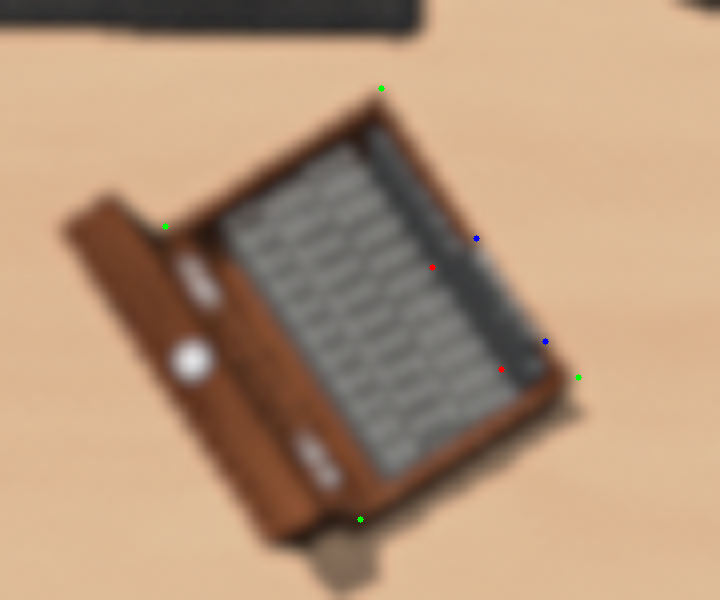

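View pics/scene8.png

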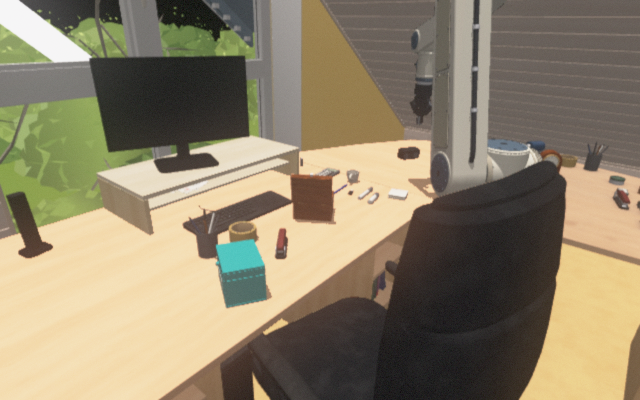

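```bash
python3 -c "
from workcell import hand_in
print(hand_in())"
```

```text
the job is handed in; nothing more can be done
None
```

The card box is open and the divider leans on its front wall. I handed the job in with the clock at about 23 s of the 48 s allowed.

- **Lid:** I pushed it up from under the knob with the closed fingertips, following the knob's arc until the lid was past upright. I then backed off. The last pictures show it leaning back, open by itself.
- **Divider:** I reached in behind the tab and pushed it forward. In the final top view the tab lies along the front wall, where I predicted it for the forward stop. The gap in front of the cards is clear.
- **Box and other things:** At the end of each step the wrist force read at most about 1.5 N; I did not log it during the moves. In the final pictures the box stands where my fit put it, within about a pixel (3 mm). The stapler, sticky notes, glue stick and marker look untouched by eye, though I did not measure them.
- **Check that disagreed:** My first box position, from the top view alone, was about 3.5 mm off. Using both cameras corrected it before any contact. Separate fits to each camera agreed to about 2 mm in position and 2 degrees in yaw.

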